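Walk a tube block round against the bench stop

TASK

The heavy aluminium tube block stands more or less end-on to the blue bench stop. Walk it round with the fingertips, pushing at its corners, and push it up until one of its long sides (either one) lies flush against the front face of the stop, with the whole side within the length of the stop. Do not lift or tip the block, and leave the small things standing about the work where they are.

Things in the scene. Friction and masses are not known exactly. Their poses are not given: they have to be found in the camera images.
- tube_block: Loose heavy block of bored aluminium, 120 (own x) x 92 (own y) x 40 mm high, about 0.7 to 1 kg; coloured tube caps in some bores reach 46 mm. Origin: centre of its underside. Long sides: the faces y = -46 and +46 mm (either may go to the stop); ends: x = -60 and +60 mm. Sliding takes some 3 to 12 N; pushed off its middle it turns about a point 30 to 50 mm past its centre.
- bench_stop: Blue L-shaped rail fixed to the top, 200 mm long (own y), 24 mm high. Origin: middle of its front face, at worktop level. The face is the plane x = 0 and looks to its own -x, towards the robot's right; its foot reaches 38 mm behind. With a long side flush, the block's centre is at x = -46 mm in this frame. A tall microscope stands close behind its far end (own -y): little room there for a hand.
- objective_can: Bystander, not to be moved: white round can, 38 mm across, 49 mm high, origin at the centre of its underside.
- slide_pack: Bystander, not to be moved: small white carton, 30 (x) x 82 (y) x 26 mm high, origin at the centre of its underside.
- eyepiece_spare: Bystander, not to be moved: black microscope eyepiece standing on end, 40 mm across, 42 mm high, origin at the centre of its underside.

How it is judged:
At the end, for the whole second after the job is handed in: The block stands flat and at rest with a long side against the stop's front face: parallel within 2 degrees, its centre 46 mm (within 3 mm) in front of the face and within 42 mm of the stop's middle, so that the whole side is on the stop (angle between the x axis of tube_block and the y axis of bench_stop, either way round below 0.035 rad and x of tube_block in the frame of bench_stop between -0.049 and -0.043 m and y of tube_block in the frame of bench_stop between -0.042 and 0.042 m and height (world z) of tube_block below 0.003 m and angle between tube_block's own z axis and vertical below 0.03 rad and linear speed of tube_block below 0.01 m/s and angular speed of tube_block below 0.05 rad/s); the robot touches nothing.
It fails at once if the tube block is lifted off the worktop or tipped (height (world z) of tube_block above 0.008 m or angle between tube_block's own z axis and vertical above 0.12 rad).
It fails at once if the white can is moved by more than 15 mm or tipped over (distance of objective_can from where it was at the start of the episode above 0.015 m or angle between objective_can's own z axis and vertical above 0.3 rad).
It fails at once if the white carton is moved by more than 15 mm or tipped over (distance of slide_pack from where it was at the start of the episode above 0.015 m or angle between slide_pack's own z axis and vertical above 0.3 rad).
It fails at once if the eyepiece is moved by more than 15 mm or tipped over (distance of eyepiece_spare from where it was at the start of the episode above 0.015 m or angle between eyepiece_spare's own z axis and vertical above 0.3 rad).
It also fails if it takes over 72 s, if anything falls off the work surface, if the arm or the gripper's body presses on something with over 40 N, if the wrist force passes 120 N, or if a joint passes its speed limit or range.

ROBOT

A 6-joint arm with a two-finger parallel gripper is mounted at the origin on a cart in front of the work surface, level with it; the furniture and walls round the work are solid. World frame = base frame: x ahead of the robot, y to its left, z up, the work surface at z = 0. Lengths are in m, angles in rad, forces in N, time in s.
With the tool pointing down it reaches from about 0.275 to 0.825 m from the base axis. Payload 4.9 kg.
Tool frame: the origin (TCP) lies midway between the tips of the shut fingers; the grasp point (between the pads) lies 19 mm behind it (bot.grip_depth is the distance from the TCP to the grasp point, in m); z points along the fingers, y is the line along which they close (so a half turn about z gives the same grasp; the last joint's range is limited). The gripper opens to 85 mm and grips with 20 to 120 N. Pads are 22 mm wide; open, the fingers measure 114 mm over their backs; the gripper's body (76 mm by 85 mm) begins 54 mm behind the grasp point. The pads swing forward as they close: fully open they stand 13 mm farther back than shut.
Start: joints at [-0.134, 0.326, -0.193, 1.052, 0, 1.437], TCP at [0.55, 0, 0.231] pointing down, gripper open.
Joint ranges: [-2.65, 2.65], [-0.97, 1.79], [-1.3, 1.35], [-1.93, 2.1], [-1.47, 1.37], [-3.14, 3.14]. Speed limits (rad/s): [2.57, 2.57, 3.14, 3.14, 3.14, 3.14].

INTERFACE

Orientations are given as a unit quaternion [w, x, y, z].
In Python, from cell import bot gives the robot as it stands. Calls block until the motion is done:
- bot.move_pose(position, orientation): joint-space move of the TCP to a pose.
- bot.move_linear(position, speed=0.15, rotation=None, until_force=None): straight line of the TCP; rotation=None keeps the orientation; speed is the mean speed in m/s. With until_force (N) it stops when the force on the tool has changed by that much, and returns True; else False.
- bot.goto_joints(angles): joint-space move.
- bot.set_gripper(opening, grasp_force=None): opening from 0.0 (shut) to 1.0 (fully open); grasp_force is the grip in N (None keeps the last); returns when the fingers have stopped.
- bot.wait(seconds).
- bot.solve_ik(position, orientation): joint angles nearest the present ones, or None.
- bot.camera(name): name is "scene" or "side" or "wrist"; returns the picture (420x560x3 uint8, red, green, blue); there is no depth.
- bot.calibration(name): a dict with "mtx" (3x3 intrinsics, pixels), "extrinsics" (4x4, takes a point from world to camera coordinates); the wrist camera has in their place "hand_eye" (4x4, takes a point from camera to tool coordinates, whose origin is the TCP and whose axes are the flange's). Camera axes: x right, y down, z forward; pixel columns grow to the right and rows downward; lengths in m; the calibration is good to about 2 mm. A picture is of the moment at which its call begins: read the wrist's pose just before it. calibration takes no time and is no camera call.
A pose or a line that the arm cannot do raises bot.PlanningError and nothing moves.
- bot.close_job(): hands the job in; it is judged then, once.
Trained networks look in the newest picture that a camera, given by its name, has taken for a name from the list of things; names that differ only in an ending like _2 or _b are one class to them, and where a whole thing is asked for, a point or a joint stands for the part that bears it (a point fixed in the world has none). Each returns a list of dicts, best first, with "confidence" (0 to 1); they miss things now and then, are a little off and sometimes report something else, mostly with a low value. They report only what shows in the picture. A call takes as long as a camera call.
- bot.search_frame(camera, thing): "bbox" ([left, top, width, height] in pixels, round what is visible of it).
Readings, each from a call of its own:
- bot.read_clock(): time.
- bot.read_joint_positions(): joint angles.
- bot.read_joint_vel(): joint speeds.
- bot.read_joint_efforts(): joint torques, N m.
- bot.read_position(): TCP position.
- bot.read_tool_rot(): TCP orientation.
- bot.read_ft_force(): force on the tool from outside, world axes, zero at the start.
- bot.read_moment(): the same for the moment, N m.
- bot.read_gripper_width(): opening from 0.0 (shut) to 1.0 (fully open).
- bot.read_finger_force(): force on a finger pad.
Only numpy, scipy, OpenCV 4.12 (cv2) and the standard library are available. Lean on these libraries where they do the work, as an engineer would, in place of code of your own. Each camera call takes 0.05 s, during which the arm holds its last target. There are 200 camera calls.

## Working session

There is one attempt and no reset: what is moved stays moved. The work goes in short steps, each a Python script; the robot and the scene stay as the last script left them, time stands still between calls to the robot, and variables do not carry over. Pictures are saved under pics/ and viewed, at most 10 in all, crops included, and the job is handed in when it is done.

```bash
mkdir -p pics
cat > look.py <<'E'
from cell import bot
import cv2, numpy as np, sys
for c in ("scene","side"):
    im=bot.camera(c); cv2.imwrite(f"pics/{c}_{sys.argv[1]}.png",im[:,:,::-1])
    k=bot.calibration(c); print(c,k["mtx"].tolist(),np.round(k["extrinsics"],4).tolist())
    for t in ("tube_block","bench_stop","objective_can","slide_pack","eyepiece_spare"):
        print(t,[(np.round(d["bbox"]).tolist(),round(d["confidence"],2)) for d in bot.search_frame(c,t)[:2]])
print(bot.read_clock())
E
python3 look.py 0; ls
```

```text
scene [[408.25094097966013, 0.0, 277.4090597573559], [0.0, 408.25094097966013, 205.80235079904796], [0.0, 0.0, 1.0]] [[0.8365, -0.5477, 0.0166, -0.6114], [-0.3558, -0.5659, -0.7438, 0.0034], [0.4167, 0.6163, -0.6682, 0.9089], [0.0, 0.0, 0.0, 1.0]]
tube_block [([290.0, 215.0, 51.0, 61.0], 0.87)]
bench_stop [([233.0, 195.0, 86.0, 40.0], 0.63)]
objective_can [([230.0, 168.0, 17.0, 26.0], 0.76)]
slide_pack [([184.0, 164.0, 35.0, 26.0], 0.74)]
eyepiece_spare []
side [[474.03752952290796, 0.0, 273.1560727445238], [0.0, 474.03752952290796, 219.1111567818811], [0.0, 0.0, 1.0]] [[-0.9998, 0.0073, 0.0182, 0.4985], [-0.0091, 0.6509, -0.7591, 0.2785], [-0.0174, -0.7591, -0.6507, 0.8175], [0.0, 0.0, 0.0, 1.0]]
tube_block [([266.0, 176.0, 30.0, 50.0], 0.58)]
bench_stop [([269.0, 231.0, 46.0, 23.0], 0.91)]
objective_can [([278.0, 268.0, 15.0, 26.0], 0.81)]
slide_pack []
eyepiece_spare [([269.0, 166.0, 6.0, 11.0], 0.4)]
0.6
look.py
pics
```

View pics/scene_0.png

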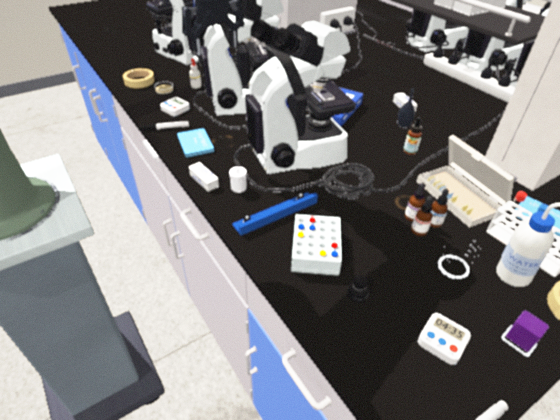

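View pics/side_0.png

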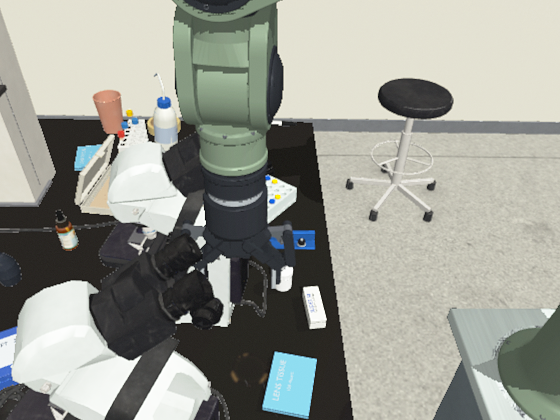

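Scene view: the block is at about (317,244), the blue stop runs from (235,228) to (318,197), the can is at (238,180), the carton at (203,176) and the eyepiece at (358,291). The side view shows the arm partly hiding the stop and the block. Next I'll get rough world positions and take a wrist view.

```bash
cat > geo.py <<'E'
from cell import bot
import cv2, numpy as np
from scipy.spatial.transform import Rotation as R
def cam(c):
    k=bot.calibration(c)
    if c!="wrist": return k["mtx"],k["extrinsics"]
    q=bot.read_tool_rot(); T=np.eye(4); T[:3,:3]=R.from_quat(np.roll(q,-1)).as_matrix(); T[:3,3]=bot.read_position()
    return k["mtx"],np.linalg.inv(T@k["hand_eye"])
def unproj(K,E,uv,z):
    d=E[:3,:3].T@np.linalg.solve(K,[uv[0],uv[1],1]); o=-E[:3,:3].T@E[:3,3]
    return o+d*(z-o[2])/d[2]
def proj(K,E,p):
    c=E[:3,:3]@np.asarray(p,float)+E[:3,3]; u=K@c; return u[:2]/u[2]
E
python3 - <<'E'
from geo import *
K,E=cam("scene")
for n,uv,z in [("block",(317,243),.035),("corner c1",(297,215),.04),("c2",(341,217),.04),("c3",(292,270),.04),("c4",(338,275),.04),("stopA top-front?",(236,231),.024),("stopB",(318,203),.024),("can base",(239,191),0),("carton",(204,178),.02),("eyep",(358,299),0)]:
    print(n,np.round(unproj(K,E,uv,z),3))
k=bot.calibration("wrist");print(np.round(k["hand_eye"],3).tolist(),bot.read_tool_rot())
im=bot.camera("scene");cv2.imwrite("pics/s1.png",cv2.resize(im[150:320,170:390,::-1],None,fx=3.5,fy=3.5,interpolation=cv2.INTER_CUBIC))
cv2.imwrite("pics/w0.png",bot.camera("wrist")[:,:,::-1])
E
```

```text
block [ 0.505 -0.485  0.035]
corner c1 [ 0.514 -0.404  0.04 ]
c2 [ 0.588 -0.457  0.04 ]
c3 [ 0.423 -0.518  0.04 ]
c4 [ 0.486 -0.571  0.04 ]
stopA top-front? [ 0.392 -0.363  0.024]
stopB [ 0.587 -0.383  0.024]
can base [ 0.472 -0.229  0.   ]
carton [ 0.415 -0.165  0.02 ]
eyep [ 0.506 -0.612  0.   ]
[[-0.0, -0.953, -0.303, 0.077], [1.0, -0.0, -0.001, 0.0], [0.001, -0.303, 0.953, -0.143], [0.0, 0.0, 0.0, 1.0]] [3.41692645e-05 7.07100577e-01 7.07112984e-01 2.14190839e-05]
```

View pics/s1.png

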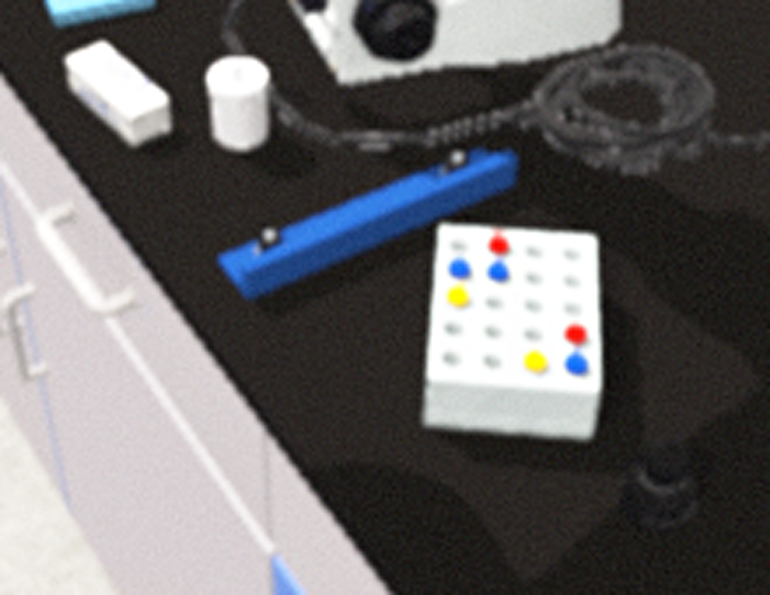

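View pics/w0.png

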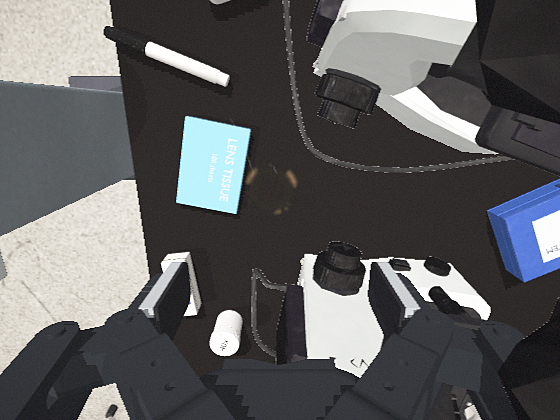

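Wrist view: it shows only the area near the start pose. Scene crop: the block's top corners are at (438,224), (598,234), (600,390) and (427,382). The stop's front bottom edge runs from (250,298) to (517,184). I'll fit poses from image masks.

```bash
cat > fit.py <<'E'
from geo import *
from scipy.optimize import minimize
def hullmask(K,E,p,shape,s=4):
    c,sn=np.cos(p[2]),np.sin(p[2])
    pts=[proj(K,E,[p[0]+c*a-sn*b,p[1]+sn*a+c*b,z]) for a in(-.06,.06) for b in(-.046,.046) for z in(0,.04)]
    h=cv2.convexHull(np.float32(pts))
    m=np.zeros(shape,np.uint8); cv2.fillConvexPoly(m,np.int32(np.round(h*16)),1,cv2.LINE_AA,4); return h
def block(guess,save=None):
    """silhouette fit; guess x,y,yaw (deg)"""
    K,E=cam("scene"); im=bot.camera("scene")
    S=6; x0,y0=np.int32(proj(K,E,[guess[0],guess[1],.02]))-50
    crop=cv2.resize(im[y0:y0+100,x0:x0+100],None,fx=S,fy=S,interpolation=cv2.INTER_CUBIC)
    g=(crop.min(2)>85).astype(np.uint8)
    n,lab,st,_=cv2.connectedComponentsWithStats(g); k=1+np.argmax(st[1:,4])
    cnt=cv2.convexHull(np.vstack(cv2.findContours((lab==k).astype(np.uint8),cv2.RETR_EXTERNAL,cv2.CHAIN_APPROX_NONE)[0]))
    m=np.zeros(g.shape,np.uint8); cv2.fillConvexPoly(m,cnt,1)
    def hull(p):
        c,s=np.cos(p[2]),np.sin(p[2])
        q=[proj(K,E,[p[0]+c*a-s*b,p[1]+s*a+c*b,z]) for a in(-.06,.06) for b in(-.046,.046) for z in(0,.04)]
        return cv2.convexHull(np.float32((np.array(q)-[x0,y0]+.5)*S-.5))
    def cost(v):
        t=np.zeros_like(m); cv2.fillConvexPoly(t,np.int32(np.round(hull([v[0]/100,v[1]/100,v[2]])*16)),1,shift=4)
        return (t!=m).sum()/m.sum()
    best=min((minimize(cost,[guess[0]*100,guess[1]*100,np.radians(guess[2]+d)],method="Nelder-Mead",options=dict(initial_simplex=np.array([guess[0]*100,guess[1]*100,np.radians(guess[2]+d)])+np.array([[0,0,0],[1.5,0,0],[0,1.5,0],[0,0,.25]]))) for d in(-20,0,20)),key=lambda r:r.fun)
    v=best.x
    if save: cv2.polylines(crop,[np.int32(hull([v[0]/100,v[1]/100,v[2]]))],True,(255,0,0)); cv2.imwrite(save,crop[:,:,::-1])
    return v[0]/100,v[1]/100,np.degrees(v[2]),best.fun
def stop():
    K,E=cam("scene"); im=bot.camera("scene"); S=4; x0,y0=225,185
    c=cv2.resize(im[y0:245,x0:330],None,fx=S,fy=S,interpolation=cv2.INTER_CUBIC).astype(int)
    m=((c[:,:,2]-c[:,:,0]>45)).astype(np.uint8)
    n,lab,st,_=cv2.connectedComponentsWithStats(m); m=lab==1+np.argmax(st[1:,4])
    cols=np.where(m.any(0))[0]; low=np.array([np.where(m[:,u])[0].max() for u in cols])
    uv=np.c_[(cols+.5)/S-.5+x0,(low+1)/S-.5+y0]
    P=np.array([unproj(K,E,q,0)[:2] for q in uv]); return P
E
python3 - <<'E'
from fit import *
print(np.round(block((.505,-.475,55),"pics/b0.png"),4))
P=stop(); n=len(P)
mid=P[n//5:-n//10]; f=np.polyfit(mid[:,0],mid[:,1],1)
print("stop yaw",np.degrees(np.arctan(f[0])),"res",np.abs(np.polyval(f,mid[:,0])-mid[:,1]).max(),f)
print(np.round(P[::12],3).tolist(),P[-1], bot.read_clock())
E
```

```text
[ 0.5118 -0.4739 53.5051  0.0625]
stop yaw -0.5895832265955884 res 0.0013344870680433996 [-0.01029053 -0.35333698]
[[0.404, -0.319], [0.403, -0.334], [0.403, -0.346], [0.405, -0.357], [0.412, -0.358], [0.419, -0.358], [0.426, -0.357], [0.433, -0.358], [0.441, -0.358], [0.448, -0.358], [0.456, -0.358], [0.464, -0.358], [0.471, -0.358], [0.479, -0.358], [0.486, -0.358], [0.494, -0.359], [0.502, -0.358], [0.51, -0.358], [0.518, -0.358], [0.526, -0.359], [0.534, -0.359], [0.542, -0.358], [0.55, -0.359], [0.559, -0.359], [0.566, -0.36], [0.575, -0.359], [0.583, -0.359], [0.592, -0.36], [0.6, -0.36]] [ 0.6158916 -0.3458744] 0.8
```

View pics/b0.png

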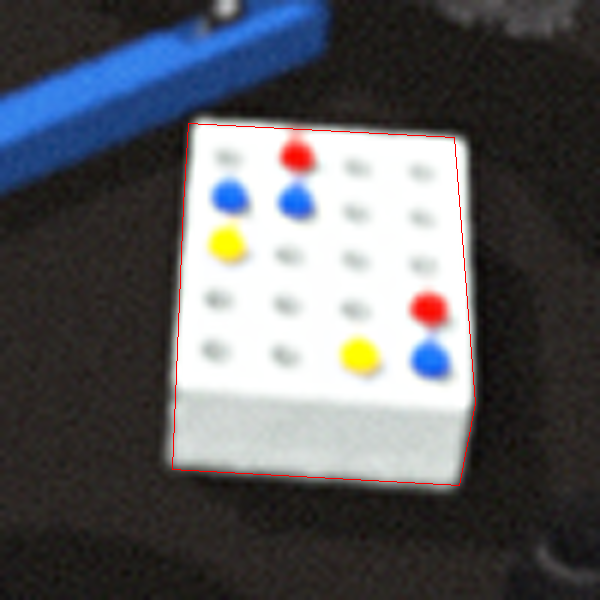

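The stop fits well: front face at y ≈ -0.3587, x from 0.403 to 0.603, yaw ≈ -0.6°. The overlay on the block is off by a few pixels at the right corner, so I'll refine that fit, then find the eyepiece and the microscope edge.

```bash
python3 - <<'E'
s=open('fit.py').read()
a=s.index("def hullmask"); b=s.index("def block"); s=s[:a]+s[b:]
s=s.replace("    v=best.x\n","""    for k in (.5,.2,.5,.2):
        r=minimize(cost,best.x,method="Nelder-Mead",options=dict(initial_simplex=best.x+k*np.array([[0,0,0],[1,0,.1],[0,1,-.1],[-.5,-.5,.2]])))
        if r.fun<best.fun: best=r
    v=best.x
""")
open('fit.py','w').write(s)
E
python3 - <<'E'
from fit import *
for t in (50,60): print(np.round(block((.51,-.475,t),"pics/b1.png"),4))
K,E=cam("scene"); o=-E[:3,:3].T@E[:3,3]
def base(uv,r):
    p=unproj(K,E,uv,0); d=(p-o)[:2]; return p[:2]+r*d/np.linalg.norm(d)
print("eyep",base((359.5,300.6),.02),"can",base((238.5,192.5),.019))
for uv,z in [((267,172),0),((346,150),0),((346,160),0),((250,95),.2)]: print("micro",unproj(K,E,uv,z).round(3))
print(bot.search_frame("scene","eyepiece_spare")[:1])
for p in [(.5385,-.5537,.012),(.40,-.3,.25),(.45,-.5,.2)]: print(bot.solve_ik(p,[0,.7071,.7071,0]))
E
```

```text
[ 0.5113 -0.475  51.6624  0.0633]
[ 0.5116 -0.4739 53.4878  0.0625]
eyep [ 0.52177958 -0.60367175] can [ 0.47731807 -0.21635567]
micro [ 0.568 -0.201  0.   ]
micro [ 0.8   -0.231  0.   ]
micro [ 0.77  -0.267  0.   ]
micro [ 0.545 -0.168  0.2  ]
[{'bbox': [346.1, 275.2, 23.5, 28.4], 'confidence': 0.9}]
[-0.89474921  0.91671032  0.27632803  0.93041404  0.          0.67604712]
[-0.79123794  0.22111603 -0.28685064  1.06282965  0.          0.77955838]
[-0.94761361  0.57669645  0.1222503   1.11635018  0.          0.62318272]
```

View pics/b1.png

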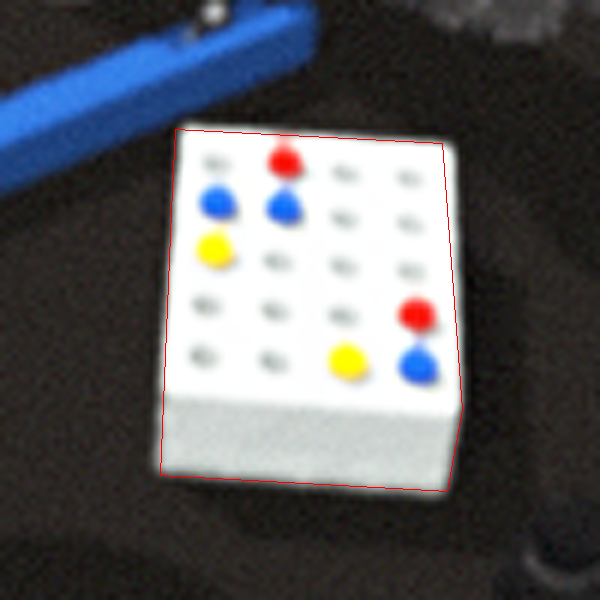

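The fit agrees to within a few mm: block at about (0.512,-0.474), yaw ≈ 53°, eyepiece at (0.522,-0.604). I'll go round on the robot's side of the bench and make the first turning push at the far-right corner.

```bash
sed -i 's/min(2)>85/min(2)>105/' fit.py
cat > push.py <<'E'
from fit import *
Q=[0,.7071068,.7071068,0]; Z=.012
def sup(n): return .0145*abs(n[0])+.011*abs(n[1])   # half size of shut fingers (29 in x, 22 in y) along n
def finger(c,yaw,a,gap=0.0):
    """finger centre touching the block face own y=-46 at own x=a"""
    t=np.radians(yaw); u=np.array([np.cos(t),np.sin(t)]); n=np.array([u[1],-u[0]])
    return np.array(c)+a*u+n*(.046+sup(n)+gap)
def arc(c,yaw,a,piv,turn,n):
    t=np.radians(yaw); q=np.array(c)+piv*np.array([np.cos(t),np.sin(t)]); f=[]
    for th in np.linspace(0,turn,n+1):
        y=yaw+th; w=np.radians(y); f.append(finger(q-piv*np.array([np.cos(w),np.sin(w)]),y,a))
    return f
def go(p,z=Z,v=.05,**k):
    return bot.move_linear([p[0],p[1],z],speed=v,**k)
E
cat > s1.py <<'E'
from push import *
bot.set_gripper(0.0)
go((.40,0),.25,.25); bot.move_pose([.33,-.35,.25],Q)
c,yaw,a=(.5115,-.4745),52.6,-.046
p=finger(c,yaw,a,.005); print("start",p,"eyep dist",np.hypot(*(p-[.522,-.604])))
go((.42,-.56),.16,.25); go(p,.12,.2); print("touch down",go(p,Z,.12,until_force=8), bot.read_position())
for f in arc(c,yaw,a,.04,-26,4)[1:]:
    go(f); print(f.round(3),np.round(bot.read_ft_force(),1))
f=bot.read_position(); go((f[0]+.005,f[1]-.01)); go((f[0]+.005,f[1]-.01),.12,.2); go((.36,-.60),.2,.3)
print(np.round(block((.505,-.465,30),"pics/b2.png"),4),bot.read_clock())
E
python3 s1.py
```

```text
start [ 0.53853432 -0.55307357] eyep dist 0.05354330061212979
touch down False [ 0.53902738 -0.55377849  0.01319507]
[ 0.522 -0.549] [ 0.1 -0.7  1.2]
[ 0.51  -0.547] [ 1.3 -1.6  1. ]
[ 0.498 -0.543] [-0.5 -1.7  0.5]
[ 0.487 -0.537] [ 0.3 -1.1  0.5]
[ 0.4993 -0.4662 25.3776  0.1934] 10.2583
```

```bash
python3 -c "
from cell import bot;import cv2
im=bot.camera('scene');cv2.imwrite('pics/s2.png',cv2.resize(im[150:350,170:400,::-1],None,fx=2.5,fy=2.5))"
```

```text
(no output)
```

View pics/s2.png

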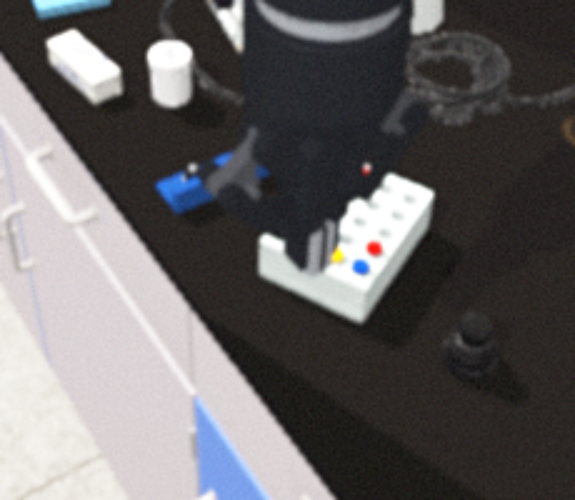

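The hand hid the block because it stood on the camera's sight line. The block has turned a good way and the eyepiece hasn't moved. I'll move aside and measure again.

Run:
```python
from push import *
go((.30,-.38),.2,.3)
for t in (10,25):print(np.round(block((.50,-.455,t),"pics/b3.png"),4))
print(bot.search_frame("scene","eyepiece_spare")[:1],bot.read_clock())
```

```text
[ 0.4999 -0.4652 25.0358  0.0306]
[ 0.5002 -0.465  24.8974  0.0296]
[{'bbox': [347.1, 274.6, 24.9, 28.0], 'confidence': 0.69}] 11.3667
```

View pics/b3.png

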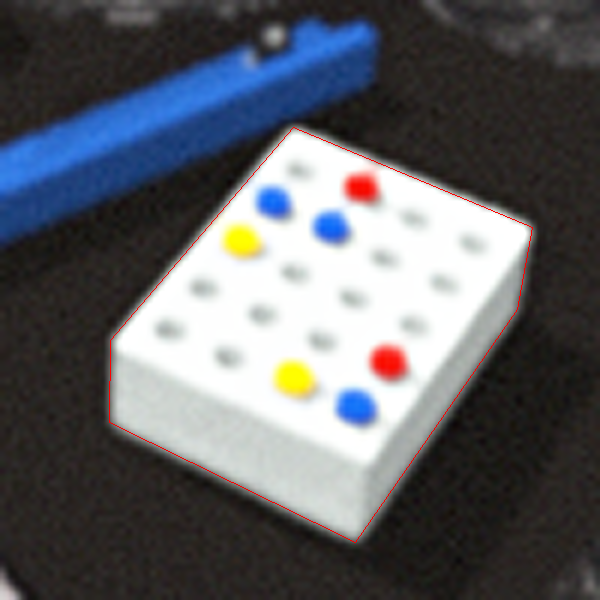

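The fit is tight now (3% mismatch): centre (0.500,-0.465), yaw 25°. I'll turn it the rest of the way, look again, then push it up with both fingers spread.

Run:
```python
from push import *
c,yaw,a=(.5002,-.465),25.0,-.046
p=finger(c,yaw,a,.008); print("start",p,"eyep dist",np.hypot(*(p-[.522,-.604])))
go((.34,-.58),.16,.3); go(p,.12,.25); print(go(p,Z,.12,until_force=8))
for f in arc(c,yaw,a,.04,-26,4)[1:]:
    go(f); print(f.round(3),np.round(bot.read_ft_force(),1))
f=bot.read_position(); go((f[0],f[1]-.012)); go((f[0],f[1]-.012),.12,.2); go((.34,-.58),.18,.3); go((.30,-.38),.2,.3)
print(np.round(block((.50,-.445,0),"pics/b4.png"),4),bot.read_clock())
```

```text
start [ 0.48813426 -0.54797021] eyep dist 0.06546926796772515
False
[ 0.474 -0.533] [-0.4 -0.8  0.7]
[ 0.465 -0.524] [ 0.6 -2.1  1. ]
[ 0.456 -0.514] [ 0.7 -2.   1.7]
[ 0.449 -0.504] [-0.8 -1.1  0.3]
[ 0.4939 -0.448  -1.6029  0.0339] 18.375
```

Block is at (0.494,-0.448), yaw -1.6°. Now the straight push to the stop with two fingers.

Run:
```python
from push import *
go((.34,-.58),.18,.3); bot.set_gripper(.6)
x=.496; go((x,-.525),.12,.25); print(go((x,-.525),.008,.12,until_force=8))
go((x,-.47),.008,.05); print(np.round(bot.read_ft_force(),1))
print("contact",go((x,-.453),.008,.025,until_force=22),bot.read_position().round(4),np.round(bot.read_ft_force(),1))
p=bot.read_position(); bot.wait(.2)
go((x,p[1]-.025),.008,.08); go((x,-.525),.15,.2); go((.34,-.58),.18,.3); go((.30,-.38),.2,.3)
print(np.round(block((.494,-.405,0),"pics/b5.png"),4),bot.read_clock())
P=stop(); print(np.round(P[::16],3).tolist())
```

```text
False
[ 0.2 -1.6  1.9]
contact False [ 0.4953 -0.4609  0.0095] [ -2.9 -19.4  -2.3]
[ 0.4924 -0.4042 -0.5312  0.0684] 27.0
[[0.404, -0.319], [0.403, -0.338], [0.404, -0.354], [0.412, -0.358], [0.421, -0.358], [0.432, -0.356], [0.463, -0.321], [0.473, -0.321], [0.484, -0.321], [0.494, -0.321], [0.505, -0.321], [0.516, -0.32], [0.527, -0.32], [0.537, -0.321], [0.537, -0.339], [0.548, -0.338], [0.571, -0.321]]
```

View pics/b5.png

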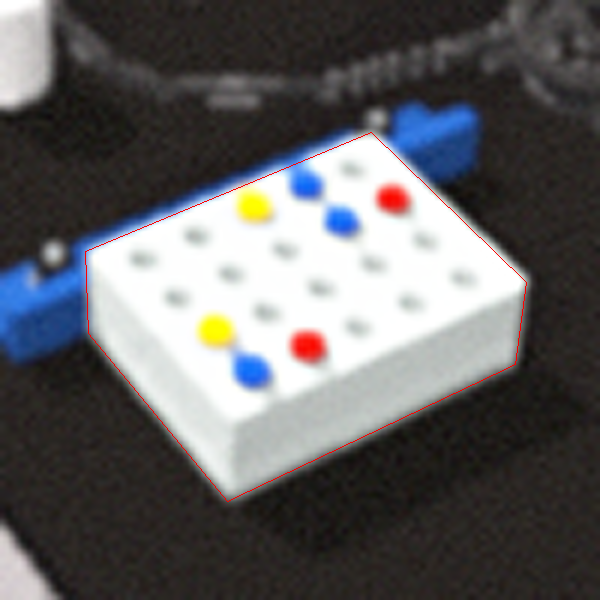

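The picture shows the block's long side against the stop, with the stop showing past both ends. The fit gives 46 mm from the face, yaw within 0.1° of the stop and 11 mm off the stop's middle. The last push stalled against the stop at 19 N. The hand is clear, so I'm handing in.

```bash
python3 -c "
from cell import bot
bot.search_frame('scene','tube_block');print(bot.close_job(),bot.read_clock())"
```

```text
the job is handed in; nothing more can be done
the job is handed in; nothing more can be done
```

The job is handed in at about 27 s: by the camera fit, the block's long side lies flush against the stop, about 46 mm from the face, parallel within 0.1° and 11 mm off the middle. No bystander contact was seen (eyepiece last checked after the first push), and no verdict came back.

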